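# Hold a quadrant model home in the sawing board

### The job

Pick up the small quadrant tooth model and set it flat and upright on the bed of the sawing board, then slide it home into the corner so that its straight long side bears on the rear fence and its square heel end bears on the side fence, both at once. Press it there firmly but gently, as plaster chips, and keep pressing: your work finishes while you are still holding it pressed against both fences, ready for the saw cut. Leave the full-arch model, the saw, the mug and the bowl where they are.

Things in the scene. Friction and masses are not known exactly. Their poses are not given: they have to be found in the camera images.
- quadrant: loose plaster model of a quarter jaw, 70-130 g: flat base 28 (x) by 56 (y) by 26 mm high, teeth within 7 mm of the middle line, up to 38 mm. Origin: middle of underside. +x face: straight long side. +y end: square heel, beside the biggest tooth. At -y the corner towards -x is bevelled off. Grip across x, y -14 to +28 mm. Starts upright on the bench left or right of the board, turned up to 70 deg
- heel_corner (a point): point on the quadrant model: lower corner where its straight long side (+x) and its heel end (+y) meet, 14 mm in x and 28 mm in y from its origin
- board: sawing board fixed to the bench: beech bed 150 (x) by 180 (y) mm, bed top 16 mm above its origin, which is the middle of its underside at bench level. Its +x points to the rear fence, its +y to the side fence; it is turned up to 20 degrees
- rear_fence: aluminium bar fixed on the bed, 8 mm high, 18 mm wide, along the board's y from -80 to +51 mm, with two 2 mm saw gaps; the face to press on looks to the board's -x and lies at x = +45 mm. Frame: the board's axes, origin on the bed top above the board's origin
- side_fence: aluminium bar fixed on the bed, 8 mm high, 16 mm wide, along the board's x from -35 to +41 mm; the face to press on looks to the board's -y and lies at y = +55 mm. Frame: the board's axes, origin on the bed top above the board's origin. The corner between the fences is open by 4 mm for dust
- fence_corner (a point): point on the bed top where the planes of the two fence faces meet: 45 mm in x, 55 mm in y and 16 mm in z from the board's origin. With the quadrant model home, its heel corner lies here and its axes are parallel to the board's
- arch: loose plaster model of a whole jaw, a bystander: 62 mm wide horseshoe of teeth on a 62 by 62 mm base, 30 mm high, origin in the middle of its underside; on the other side of the board from the quadrant model
- saw: loose die saw lying beyond the board, a bystander: wooden handle, steel bow, 230 mm long along its y, 12 mm high, origin on the underside near the front end of the handle
- mug: loose white mug with brushes, a bystander: 80 mm across, 92 mm high, the brushes up to 175 mm, origin in the middle of its underside
- bowl: loose white mixing bowl, a bystander: 90 mm across, 45 mm high, origin in the middle of its underside
There are look-alikes about, which are no part of the job. Leave any orange or red look-alike of the quadrant alone.

How it is judged:
By the outcome, as a careful person would: the job done as asked, in the order asked, and still so for the second after the job is handed in, while the arm keeps its last pose, push and grip.
It also fails if it takes over 64 s, if anything falls off the work surface, if the arm or the gripper's body presses on something with over 40 N, if the wrist force passes 120 N, or if a joint passes its speed limit or range.

### The arm

A 7-joint arm with a two-finger parallel gripper is mounted at the origin on the work surface. World frame = base frame: x ahead of the robot, y to its left, z up, the work surface at z = 0. Lengths are in mm, angles in rad, forces in N, time in s.
With the tool pointing down it reaches from about 400 to 875 mm from the base axis. Payload 4.4 kg.
Tool frame: the origin (TCP) lies midway between the tips of the shut fingers; the grasp point (between the pads) lies ctrl.grip_depth behind it (ctrl.grip_depth is the distance from the TCP to the grasp point, in mm); z points along the fingers, y is the line along which they close (so a half turn about z gives the same grasp; the last joint's range is limited). The gripper opens to 85 mm and grips with 20 to 120 N. Pads are 22 mm wide; open, the fingers measure 114 mm over their backs; the gripper's body (76 mm by 85 mm) begins 54 mm behind the grasp point. The pads swing forward as they close: fully open they stand 13 mm farther back than shut.
Start: joints at [1.218, 0.628, 0.038, 1.517, -0.027, 0.996, -0.02], TCP at [183.902, -623.456, 231.313] pointing down, gripper open.
Joint ranges: [-3.06, 3.06], [-0.37, 2.12], [-1.25, 1.32], [0.18, 2.47], [-1.1, 4.24], [0.23, 1.98], [-2.94, 2.94]. Speed limits (rad/s): [2.57, 2.57, 3.14, 3.14, 3.14, 3.14, 3.14].

### API

Orientations are given as [roll, pitch, yaw] about the fixed x, y, z axes, in that order (R = Rz(yaw) Ry(pitch) Rx(roll)).
In Python, from cell import ctrl gives the robot as it stands.
- The arm moves only by the tool carry_out, never from a script. Its argument "deltas" is one flat list of numbers, 7 for each row, row after row: the turn, a rotation vector about the tool's x, y, z in degrees, then the shift along the tool's x, y, z in m, then the closure, from -1 (fully open) to 1 (shut). In form: [wx, wy, wz, dx, dy, dz, claw, wx, wy, wz, dx, dy, dz, claw, ...]. A call has 1 to 12 rows; each row shifts and turns the commanded pose from where the row before left it, along the tool's axes as they then stand; what a row does not reach is not made up. A row lasts 1/8 s, in which the tool goes at most 62.5 mm and 10.7 degrees, less where a joint would pass 70% of its speed; a pose out of reach is approached as far as the arm can. A call with a gripper value outside its range is refused whole. The fingers move at their own pace and stop on an object; the grip force is fixed at half the most. Time passes only in rows, so rows that do not move let the fingers close. It gives the time, the measured TCP pose, the force, the opening and the grip force at its end, in the units of the state.
- ctrl.read_state(): the state, without advancing time (a new reading comes with each control period).
- ctrl.get_image(name): name is "scene" or "top" or "wrist"; returns the picture (400x640x3 uint8, red, green, blue); there is no depth.
- ctrl.calibration(name): a dict with "mtx" (3x3 intrinsics, pixels), "R" (3x3) and "t" (3): a world point X has camera coordinates R X + t. Camera axes: x right, y down, z forward; pixel columns grow to the right and rows downward; lengths in mm; the calibration is good to about 2 mm. The wrist camera is an equidistant fisheye: a pixel r from the principal point sees the ray r / f radians off the axis. A picture is of the moment at which its call begins: read the wrist's pose just before it. calibration takes no time and is no camera call; for the wrist camera it gives the pose at the moment of the call.
- ctrl.finish_job(): hands the job in; it is judged then, once.
The state is a dict: "clock": time; "qpos": joint angles; "qd": joint speeds; "tau": joint torques, N m; "eef_pos": TCP position; "tool_rot": TCP orientation; "force": force on the tool from outside, world axes, zero at the start; "torque": the same for the moment, N m; "width": finger opening in mm; "gripper_force": force on a finger pad.
Only numpy, scipy, OpenCV 4.12 (cv2) and the standard library are available. Lean on these libraries where they do the work, as an engineer would, in place of code of your own. Each camera call takes 0.05 s, during which the arm holds its last target. There are 200 camera calls.

## Working session

There is one attempt and no reset: what is moved stays moved. The work goes in short steps, Python scripts to look and compute and a tool call to move; the robot and the scene stay as the last step left them, time stands still between calls to the robot, and variables do not carry over. Pictures are saved under pics/ and viewed, at most 10 in all, crops included, and the job is handed in when it is done.

Besides the shell and the picture viewer there is one more tool, called after "Call:" as name(argument=value, ...) on one line, values as JSON. carry_out: Moves the arm, as the interface text tells. Its arguments: {"type":"object","properties":{"deltas":{"type":"array"}},"required":["deltas"]}

```bash
mkdir -p pics; python3 - <<'E'
from cell import ctrl
import cv2
for n in ("scene","top"):
    im=ctrl.get_image(n)
    cv2.imwrite(f"pics/{n}0.png",im[:,:,::-1])
    c=ctrl.calibration(n);print(n,c)
print(ctrl.read_state(),ctrl.grip_depth)
E
```

```text
scene {'mtx': array([[429.72452983,   0.        , 316.69759252],
       [  0.        , 429.72452983, 204.67766405],
       [  0.        ,   0.        ,   1.        ]]), 'R': array([[-0.3424568 ,  0.93948793, -0.00926087],
       [ 0.52263749,  0.18229927, -0.83283674],
       [-0.78075182, -0.29005068, -0.55344124]]), 't': array([ 219.701852  , -281.11562321, 1464.09331098])}
top {'mtx': array([[501.42479805,   0.        , 313.12705722],
       [  0.        , 501.42479805, 194.00219358],
       [  0.        ,   0.        ,   1.        ]]), 'R': array([[-0.02312041, -0.9996897 ,  0.00927064],
       [-0.99794183,  0.0225232 , -0.0600401 ],
       [ 0.05981266, -0.01063971, -0.99815292]]), 't': array([   9.3872851 ,  633.26674967, 1100.14544471])}
{'clock': 0.1, 'qpos': array([ 1.21819328,  0.62926469,  0.03841778,  1.51826086, -0.02698371,
        0.99628464, -0.01999735]), 'qd': array([ 0.00039325, -0.00165558,  0.0014871 , -0.00299547, -0.00032428,
        0.00044858, -0.00040139]), 'tau': array([ 3.71169532e-03, -5.64529896e+01,  1.23065807e+00, -1.93971151e+01,
        1.12792879e-02,  5.45394680e-03, -2.79790186e-05]), 'eef_pos': array([ 183.76057225, -622.90779883,  230.47566352]), 'tool_rot': array([-3.13989235e+00,  1.52623719e-05,  2.86836560e-01]), 'force': array([-0.35992821, -0.82371258,  0.25374247]), 'torque': array([0.03616585, 0.00687166, 0.03739468]), 'gripper_force': 0.0, 'width': 85.34267756093135} 18.700000000000003
```

View pics/top0.png

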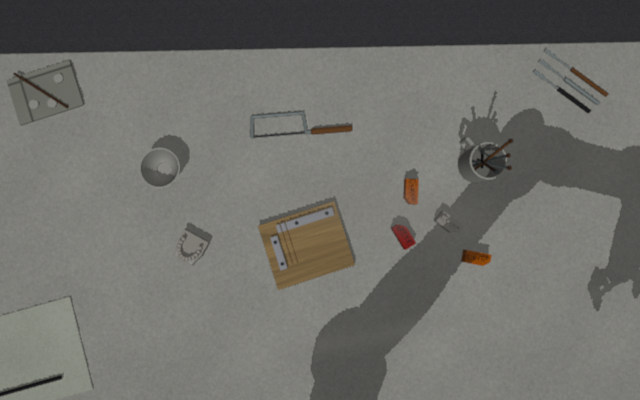

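View pics/scene0.png

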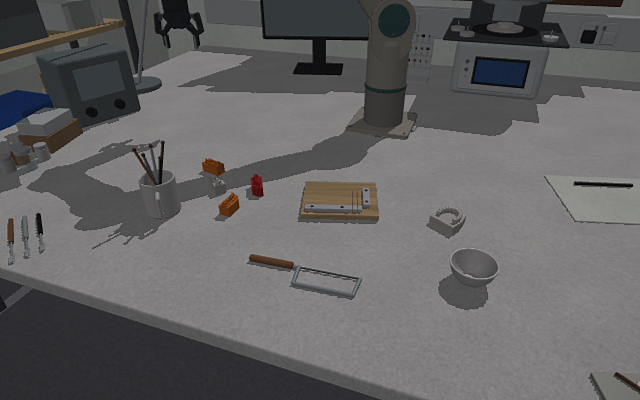

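The top view shows the quadrant near (447,218), in the arm's shadow between the red and orange look-alikes. The board is at (307,243) and its fence corner near (274,231). Next I enlarge both.

```bash
cat > h.py <<'E'
from cell import ctrl
import numpy as np, cv2
from scipy.spatial.transform import Rotation as Ro
def px2w(name,pts,z,c=None):
    c=c or ctrl.calibration(name);M=c["mtx"];R=c["R"];t=c["t"];out=[]
    for i,(u,v) in enumerate(pts):
        zz=z[i] if np.ndim(z) else z
        a=np.array([(u-M[0,2])/M[0,0],(v-M[1,2])/M[1,1]])
        if name=="wrist":
            r=np.hypot(*a); d=np.array([*(a/r*np.sin(r)),np.cos(r)])
        else: d=np.array([*a,1])
        d=R.T@d;o=-R.T@t;out.append(o+d*(zz-o[2])/d[2])
    return np.array(out)
def w2px(name,P,c=None):
    c=c or ctrl.calibration(name);M=c["mtx"];p=np.atleast_2d(P)@c["R"].T+c["t"]
    r=np.hypot(p[:,0],p[:,1]); k=np.arctan2(r,p[:,2])/r if name=="wrist" else 1/p[:,2]
    return np.c_[p[:,0]*k*M[0,0]+M[0,2],p[:,1]*k*M[1,1]+M[1,2]]
E
python3 - <<'E'
from h import *
t=cv2.imread("pics/top0.png")
a=cv2.resize(t[200:240,425:469],(440,400),interpolation=cv2.INTER_CUBIC)
b=cv2.resize(t[193:293,255:360],(420,400),interpolation=cv2.INTER_CUBIC)
a=cv2.convertScaleAbs(a,alpha=1.6)
cv2.imwrite("pics/c1.png",cv2.resize(np.hstack([a,b]),(800,372)))
print(px2w("top",[(447,218),(307,243),(274,231)],[15,16,16]))
s=ctrl.read_state();c=ctrl.calibration("wrist");print(c["mtx"]);cp=-c["R"].T@c["t"]
T=Ro.from_euler("xyz",s["tool_rot"]).as_matrix()
print(T.T@(cp-s["eef_pos"]), T.T@c["R"].T, T)
E
```

```text
[[ 572.97813306 -303.55260428   15.        ]
 [ 524.63715489   11.03907591   16.        ]
 [ 552.96286127   83.8881877    16.        ]]
[[309.70691629   0.         325.40003968]
 [  0.         309.70691629 198.05139434]
 [  0.           0.           1.        ]]
[  81.16647036    0.47638746 -143.62276642] [[ 5.71975058e-04 -9.47654160e-01 -3.19298083e-01]
 [ 9.99999221e-01  1.87849771e-04  1.23382512e-03]
 [-1.10925944e-03 -3.19298540e-01  9.47653530e-01]] [[ 9.59143672e-01  2.82919019e-01 -4.95687443e-04]
 [ 2.82919453e-01 -9.59142293e-01  1.62651638e-03]
 [-1.52623719e-05 -1.70030251e-03 -9.99998554e-01]]
```

View pics/c1.png

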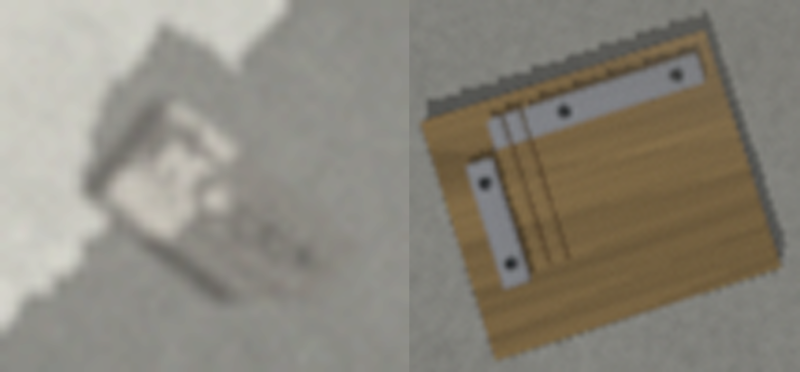

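The crop shows the quadrant's long axis running from upper left to lower right, about 45° in the world frame. The board is turned about +17°. I move the wrist camera over the quadrant.

Call:
carry_out(deltas=[0,0,0,0.0386,-0.0163,0,-1,0,0,0,0.0386,-0.0163,0,-1,0,0,0,0.0386,-0.0163,0,-1,0,0,0,0.0386,-0.0163,0,-1,0,0,0,0.0386,-0.0163,0,-1,0,0,0,0.0386,-0.0163,0,-1,0,0,0,0.0386,-0.0163,0,-1,0,0,0,0.0386,-0.0163,0,-1,0,0,0,0.0386,-0.0163,0,-1,0,0,0,0.0386,-0.0163,0,-1,0,0,0,0.0386,-0.0163,0,-1,0,0,0,0.0386,-0.0163,0,-1])

```text
clock: 1.6
eef_pos: [573.5, -303.8, 230.9]
tool_rot: [-3.141, 0.001, 0.287]
force: [1.0, -0.4, 0.5]
width: 85.5
gripper_force: 0.0
```

Call:
carry_out(deltas=[0,0,-8.2,0,0,0.02,-1,0,0,-8.2,0,0,0.02,-1,0,0,-8.2,0,0,0.02,-1,0,0,-8.2,0,0,0.02,-1,0,0,0,0,0,0,-1])

```text
clock: 2.22
eef_pos: [571.3, -304.2, 149.3]
tool_rot: [-3.137, 0.001, 0.858]
force: [0.2, -0.4, 0.1]
width: 85.3
gripper_force: 0.0
```

```bash
python3 - <<'E'
from h import *
import pickle
for _ in range(1): ctrl.get_image("top")
s=ctrl.read_state();c=ctrl.calibration("wrist");im=ctrl.get_image("wrist")[:,:,::-1]
pickle.dump((c,s),open("w1.pkl","wb"));cv2.imwrite("pics/w1.png",im)
print(s["clock"],s["eef_pos"],s["tool_rot"],w2px("wrist",[[573,-304,15]],c))
E
```

```text
2.275 [ 572.27610154 -304.66796888  150.62630124] [-3.13968782e+00  2.23754774e-04  8.56400992e-01] [[325.61345659 183.65999436]]
```

View pics/w1.png

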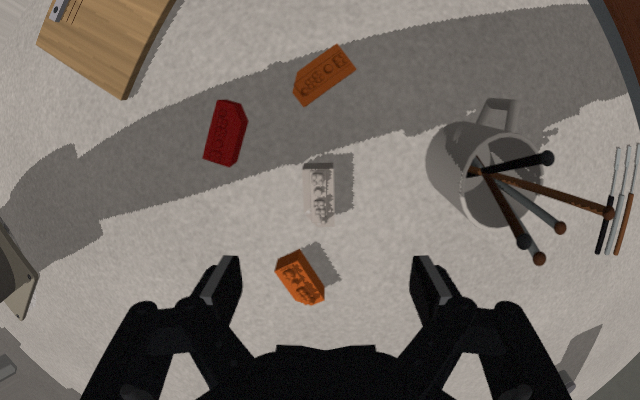

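The wrist view shows the quadrant at about (320,193), nearly aligned with the tool, with look-alikes around it. I enlarge it.

```bash
python3 - <<'E'
from h import *
im=cv2.imread("pics/w1.png")[150:240,280:370]
cv2.imwrite("pics/w1c.png",cv2.convertScaleAbs(cv2.resize(im,(594,594),interpolation=cv2.INTER_CUBIC),alpha=1.2))
E
```

```text
(no output)
```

View pics/w1c.png

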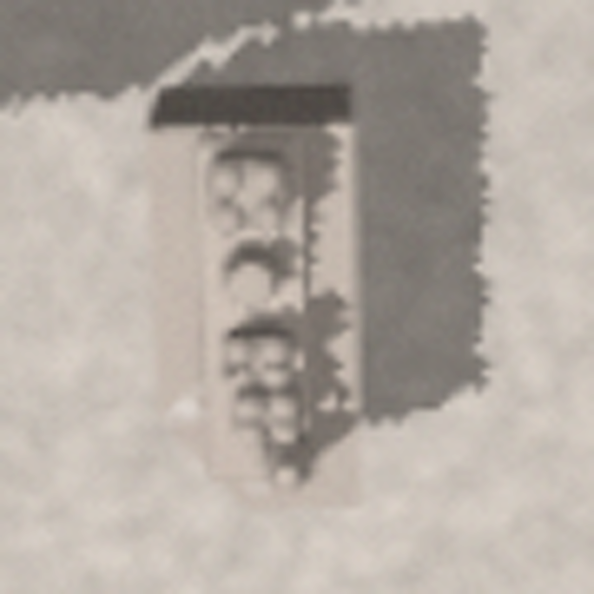

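The crop shows the heel as the dark face at the top. Its top corners are at crop (150,125) and (352,125), and its bottom corners at (162,86) and (350,86). The far end's right top corner is at (360,502), and the bevel is at lower left, so +x is to the image right.

```bash
python3 - <<'E'
from h import *
import pickle
c,s=pickle.load(open("w1.pkl","rb"))
f=lambda L:[(280+(u+.5)/6.6-.5,150+(v+.5)/6.6-.5) for u,v in L]
P=px2w("wrist",f([(150,125),(352,125),(360,502),(162,86),(350,86)]),[26,26,26,0,0],c);print(P.round(1))
from scipy.optimize import least_squares
Q=np.array([[-14,28,26],[14,28,26],[14,-28,26],[-14,28,0],[14,28,0]])
obs=np.array(f([(150,125),(352,125),(360,502),(162,86),(350,86)]))
g=lambda p:np.c_[Q[:,0]*np.cos(p[2])-Q[:,1]*np.sin(p[2])+p[0],Q[:,0]*np.sin(p[2])+Q[:,1]*np.cos(p[2])+p[1],Q[:,2]]
r=least_squares(lambda p:(w2px("wrist",g(p),c)-obs).ravel(),[573,-304,-.7])
p=r.x;print(p,np.degrees(p[2]),r.fun.round(2))
s=ctrl.read_state();T=Ro.from_euler("xyz",s["tool_rot"]).as_matrix()
yq=np.array([-np.sin(p[2]),np.cos(p[2])])
for y in(4,):
  G=np.array([*(p[:2]+y*yq),10]);print("grasp",G,"tool delta",T.T@(G-s["eef_pos"]), s["eef_pos"])
print("yaw err deg",90+np.degrees(p[2])-np.degrees(s["tool_rot"][2]))
E
```

```text
[[ 568.6 -277.4   26. ]
 [ 589.1 -295.3   26. ]
 [ 554.2 -338.    26. ]
 [ 568.4 -277.5    0. ]
 [ 589.2 -295.6    0. ]]
[ 560.96538253 -307.85655733   -0.69623511] -39.89133347378978 [-0.36  0.28  0.51 -0.3  -0.15  0.48 -0.18  0.06  0.17 -0.48]
grasp [ 563.53071686 -304.78750866   10.        ] tool delta [ -6.04282461  -7.22362795 141.53737399] [ 572.93786238 -304.96532396  151.53797639]
yaw err deg 1.0351020332627954
```

Call:
carry_out(deltas=[0,0,-1,-0.006,-0.007,0.02,-1,0,0,0,0,0,0.025,-1,0,0,0,0,0,0.025,-1,0,0,0,0,0,0.025,-1,0,0,0,0,0,0.025,-1,0,0,0,0,0,0.022,-1,0,0,0,0,0,0,-1])

```text
clock: 3.2
eef_pos: [562.8, -304.4, 8.2]
tool_rot: [-3.139, 0.001, 0.876]
force: [-0.3, -0.3, -0.5]
width: 85.4
gripper_force: 0.0
```

Call:
carry_out(deltas=[0,0,0,0,0,0,1,0,0,0,0,0,0,1,0,0,0,0,0,0,1,0,0,0,0,0,0,1,0,0,0,0,0,0,1,0,0,0,0,0,0,1,0,0,0,0,0,0,1,0,0,0,0,0,0,1])

```text
clock: 4.2
eef_pos: [564.4, -305.2, 10.3]
tool_rot: [3.14, -0.0, 0.877]
force: [-0.7, -0.4, 5.7]
width: 26.3
gripper_force: 60.0
```

Call:
carry_out(deltas=[0,0,0,0,0,-0.02,1,0,0,0,0,0,-0.04,1,0,0,0,0,0,-0.04,1,0,0,0,0.0286,-0.0277,0,1,0,0,0,0.0286,-0.0277,0,1,0,0,0,0.0286,-0.0277,0,1,0,0,0,0.0286,-0.0277,0,1,0,0,0,0.0286,-0.0277,0,1,0,0,0,0.0286,-0.0277,0,1,0,0,0,0.0286,-0.0277,0,1,0,0,0,0.0286,-0.0277,0,1])

```text
clock: 5.58
eef_pos: [539.7, 14.1, 110.3]
tool_rot: [3.141, -0.001, 0.877]
force: [-0.4, 0.4, -0.5]
width: 26.3
gripper_force: 59.3
```

Call:
carry_out(deltas=[0,0,-9.5,0,0,0,1,0,0,-9.5,0,0,0,1,0,0,-9.5,0,0,0,1,0,0,-9.5,0,0,0,1,0,0,-9.5,0,0,0,1,0,0,-9.5,0,0,0,1,0,0,0,0,0,0,1,0,0,0,0,0,0,1])

```text
clock: 6.58
eef_pos: [539.7, 12.6, 109.8]
tool_rot: [3.141, 0.0, 1.869]
force: [0.3, 0.5, -1.0]
width: 26.2
gripper_force: 59.3
```

```bash
python3 - <<'E'
from h import *
import pickle
s=ctrl.read_state();c=ctrl.calibration("wrist");im=ctrl.get_image("wrist")[:,:,::-1]
pickle.dump((c,s),open("w2.pkl","wb"));cv2.imwrite("pics/w2.png",im)
print(s["clock"],s["eef_pos"],s["tool_rot"],s["width"],s["gripper_force"],w2px("wrist",[[553,84,16]],c))
E
```

```text
6.575 [539.73256104  12.61747623 109.77937624] [3.14126450e+00 4.28992543e-04 1.86857774e+00] 26.167967139091537 59.29544448852539 [[370.51300085 120.16242367]]
```

View pics/w2.png

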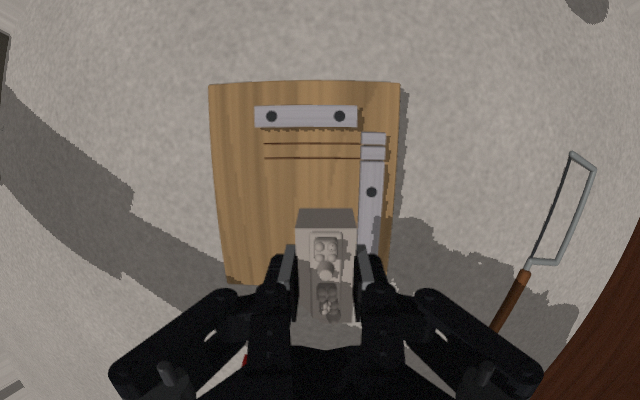

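The wrist view shows the quadrant held upright and nearly aligned with the board. The side fence is at the top, (255–357, 105–128), and the rear fence on the right, (360–385, 133–255). I enlarge it.

```bash
python3 - <<'E'
from h import *
im=cv2.imread("pics/w2.png")[95:245,240:400]
cv2.imwrite("pics/w2c.png",cv2.convertScaleAbs(cv2.resize(im,(640,600),interpolation=cv2.INTER_CUBIC),alpha=1.3))
E
```

```text
(no output)
```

View pics/w2c.png

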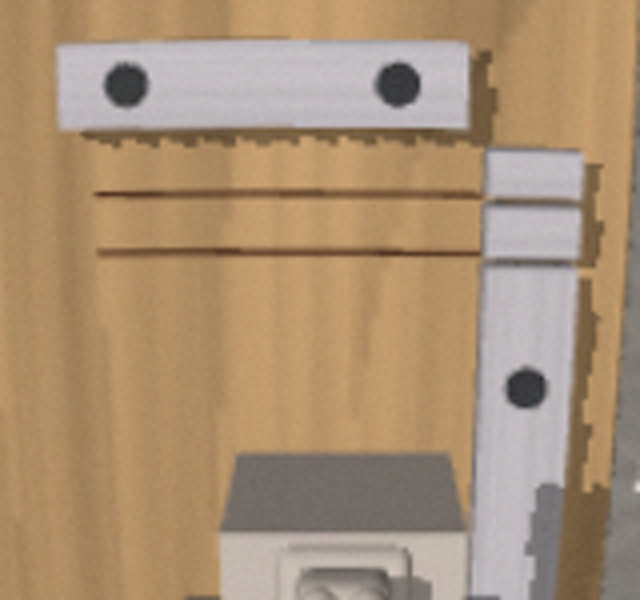

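Crop points, for the fit. Side fence top corners: (58,129), (469,129), (57,44), (469,42). Rear fence end: (485,149), (582,150). Quadrant heel: top corners (220,531) and (466,531), bottom corners (236,454) and (452,454).

```bash
python3 - <<'E'
from h import *
import pickle
from scipy.optimize import least_squares
c,s=pickle.load(open("w2.pkl","rb"))
f=lambda L:np.array([(240+(u+.5)/4-.5,95+(v+.5)/4-.5) for u,v in L])
def tr(Q,p): return np.c_[Q[:,0]*np.cos(p[2])-Q[:,1]*np.sin(p[2])+p[0],Q[:,0]*np.sin(p[2])+Q[:,1]*np.cos(p[2])+p[1],Q[:,2]+(p[3] if len(p)>3 else 0)]
Q=np.array([[-35,55,24.],[41,55,24],[-35,71,24],[41,71,24],[45,51,24],[63,51,24]]);o=f([(58,129),(469,129),(57,44),(469,42),(485,149),(582,150)])
r=least_squares(lambda p:(w2px("wrist",tr(Q,p),c)-o).ravel(),[524,11,.3]);b=r.x;print("board",b,np.degrees(b[2]),r.fun.round(2))
l=px2w("wrist",f([(470,590)]),24,c)[0];d=l[:2]-b[:2];print("rear line x",d@[np.cos(b[2]),np.sin(b[2])])
Q2=np.array([[-14,28,26.],[14,28,26],[-14,28,0],[14,28,0]]);o2=f([(220,531),(466,531),(236,454),(452,454)])
r=least_squares(lambda p:(w2px("wrist",tr(Q2,p),c)-o2).ravel(),[540,12,.3,100]);q=r.x;print("quad",q,np.degrees(q[2]),r.fun.round(2))
R=np.array([[np.cos(b[2]),-np.sin(b[2])],[np.sin(b[2]),np.cos(b[2])]])
home=b[:2]+R@[31,27]
print("home",home,"board-frame shift needed",R.T@(home-q[:2]),"tool yaw",np.degrees(s["tool_rot"][2]))
E
```

```text
board [5.19614158e+02 1.19128269e+01 2.92020479e-01] 16.731540961804644 [ 0.32 -0.04 -0.67 -0.41 -0.01  0.08 -0.22 -0.11  0.55  0.03  0.05  0.45]
rear line x 45.15565188714122
quad [5.40048310e+02 8.85035273e+00 2.98430426e-01 9.97875737e+01] 17.09880388755626 [-0.08  0.38  0.32  0.38  0.47 -0.44 -0.74 -0.44]
home [541.52877769  46.69427953] board-frame shift needed [12.31259396 35.81556381] tool yaw 107.06161832860431
```

Call:
carry_out(deltas=[0,0,0.3,0.008,-0.003,0,1,0,0,0,0.008,-0.003,0,1,0,0,0,0,0,0.02,1,0,0,0,0,0,0.02,1,0,0,0,0,0,0.02,1,0,0,0,0,0,0.015,1,0,0,0,0,0,0.005,1,0,0,0,0,0,0,1])

```text
clock: 7.62
eef_pos: [529.2, 26.6, 29.3]
tool_rot: [-3.141, -0.0, 1.867]
force: [0.6, 0.4, -1.4]
width: 26.6
gripper_force: 59.3
```

Call:
carry_out(deltas=[0,0,0,0,0,0.001,1,0,0,0,0,0,0.001,1,0,0,0,0,0,0,1])

```text
clock: 8.0
eef_pos: [529.4, 26.3, 27.6]
tool_rot: [3.141, 0.0, 1.866]
force: [-0.0, -0.4, -0.9]
width: 26.6
gripper_force: 59.3
```

Call:
carry_out(deltas=[0,0,0,0,0,0.001,1,0,0,0,0,0,0,1])

```text
clock: 8.25
eef_pos: [529.3, 26.3, 26.3]
tool_rot: [3.141, 0.0, 1.866]
force: [-0.6, 0.3, -0.0]
width: 26.8
gripper_force: 59.4
```

Call:
carry_out(deltas=[0,0,0,0,0,0.0005,1,0,0,0,0,0,0,1])

```text
clock: 8.5
eef_pos: [529.3, 26.3, 26.3]
tool_rot: [3.141, 0.0, 1.866]
force: [-1.2, -0.4, 4.6]
width: 26.7
gripper_force: 60.0
```

Call:
carry_out(deltas=[0,0,0,0,0,0.0005,1,0,0,0,0,0,0,1])

```text
clock: 8.75
eef_pos: [529.3, 26.3, 26.3]
tool_rot: [3.141, 0.001, 1.866]
force: [-2.4, 0.4, 11.4]
width: 26.7
gripper_force: 60.7
```

Call:
carry_out(deltas=[0,0,0,0,0,0.0003,1,0,0,0,0,0,0,1])

```text
clock: 9.0
eef_pos: [529.3, 26.3, 26.3]
tool_rot: [3.141, 0.001, 1.866]
force: [-2.6, -0.3, 13.3]
width: 26.2
gripper_force: 61.1
```

The quadrant bears on the bed. I ease the preload and slide towards the corner.

Call:
carry_out(deltas=[0,0,0,0,0,-0.0007,1,0,0,0,0.004,0.004,0,1,0,0,0,0.004,0.004,0,1,0,0,0,0.004,0.004,0,1,0,0,0,0.004,0.003,0,1,0,0,0,0,0,0,1])

```text
clock: 9.75
eef_pos: [539.6, 44.6, 26.3]
tool_rot: [3.141, 0.002, 1.865]
force: [-0.4, -3.2, 6.5]
width: 26.7
gripper_force: 60.2
```

```bash
cat > look.py <<'E'
from h import *
import sys,pickle
s=ctrl.read_state();c=ctrl.calibration("wrist");im=ctrl.get_image("wrist")[:,:,::-1]
pickle.dump((c,s),open(sys.argv[1]+".pkl","wb"))
im=im[90:270,220:420]
cv2.imwrite("pics/"+sys.argv[1]+".png",cv2.convertScaleAbs(cv2.resize(im,(667,600),interpolation=cv2.INTER_CUBIC),alpha=1.3))
print(s["clock"],s["eef_pos"],s["force"],s["torque"],s["width"])
E
python3 look.py w3
```

```text
9.75 [539.57414383  44.62617944  26.3169779 ] [-0.38043745 -3.19902729  6.52802908] [-0.64027819  0.13227278 -0.01832518] 26.746918463377206
```

View pics/w3.png

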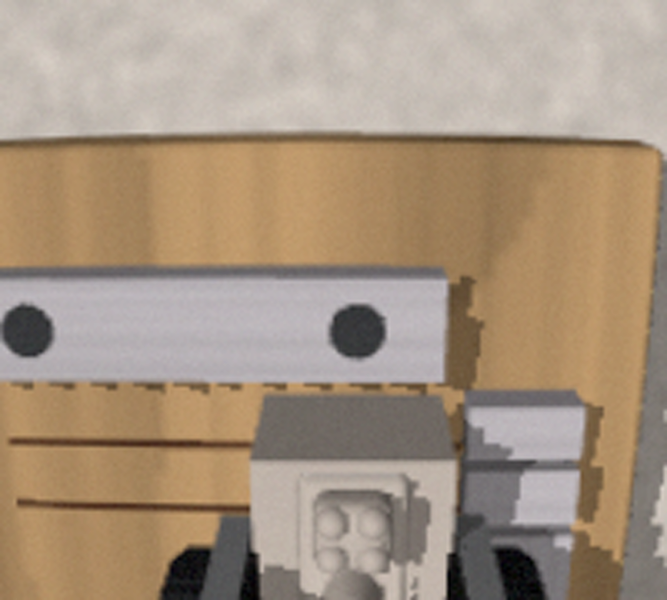

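The picture shows the heel (bottom edge, y≈395) a few mm short of the side fence face (y≈383), and the long side (x≈455) a few mm short of the rear fence (x≈465). The fingers clear the fence tops. I close on the rear fence first.

Call:
carry_out(deltas=[0,0,0,0,0.001,0,1,0,0,0,0,0.001,0,1,0,0,0,0,0.0005,0,1,0,0,0,0,0,0,1])

```text
clock: 10.3
eef_pos: [539.7, 44.7, 26.3]
tool_rot: [-3.137, 0.002, 1.865]
force: [-5.2, -3.4, 11.7]
width: 26.8
gripper_force: 60.9
```

Call:
carry_out(deltas=[0,0,0,0,0.0005,0,1,0,0,0,0,0,0,1])

```text
clock: 10.55
eef_pos: [539.7, 44.7, 26.3]
tool_rot: [-3.137, 0.002, 1.865]
force: [-6.0, -4.5, 13.2]
width: 26.4
gripper_force: 61.0
```

Call:
carry_out(deltas=[0,0,0,0,0.0005,0,1,0,0,0,0,0,0,1])

```text
clock: 10.8
eef_pos: [539.7, 44.7, 26.3]
tool_rot: [-3.136, 0.003, 1.865]
force: [-6.3, -3.8, 13.4]
width: 26.3
gripper_force: 61.2
```

Call:
carry_out(deltas=[0,0,0,0,0.0005,0,1,0,0,0,0,0,0,1])

```text
clock: 11.05
eef_pos: [539.7, 44.7, 26.3]
tool_rot: [-3.135, 0.003, 1.865]
force: [-7.0, -3.7, 15.3]
width: 26.8
gripper_force: 61.3
```

```bash
python3 - <<'E'
from h import *
import pickle
c,s=pickle.load(open("w3.pkl","rb"))
f=lambda L:np.array([(220+(u+.5)/3.333-.5,90+(v+.5)/3.333-.5) for u,v in L])
n=["sidefence front R","sf front L200","rear corner","rear edge low","heel bot R","heel bot L","heel top R","heel top L","right edge top low"]
P=px2w("wrist",f([(445,381),(200,382),(466,405),(459,520),(444,397),(265,395),(456,460),(251,460),(455,515)]),[24,24,24,24,16,16,42,42,42],c)
b=[519.614,11.913,.29202];R=np.array([[np.cos(b[2]),-np.sin(b[2])],[np.sin(b[2]),np.cos(b[2])]])
for a,p in zip(n,P): print(a,((p[:2]-b[:2])@R).round(1))
s=ctrl.read_state();print(s["eef_pos"],s["force"],s["torque"],(s["eef_pos"][:2]-b[:2])@R)
E
python3 look.py w4
```

```text
sidefence front R [41.5 54.8]
sf front L200 [ 4.5 54.5]
rear corner [44.8 50.9]
rear edge low [44.6 31.3]
heel bot R [42.2 49.2]
heel bot L [13.6 49.5]
heel top R [41.6 49.9]
heel top L [13.8 49.8]
right edge top low [41.9 41.5]
[539.68174529  44.65510135  26.32705933] [-6.99953209 -3.71575063 15.31378351] [-0.85240774  1.60534087  0.02183741] [28.64419811 25.57869261]
11.05 [539.68174529  44.65510135  26.32705933] [-6.99953209 -3.71575063 15.31378351] [-0.85240774  1.60534087  0.02183741] 26.759199929649334
```

View pics/w4.png

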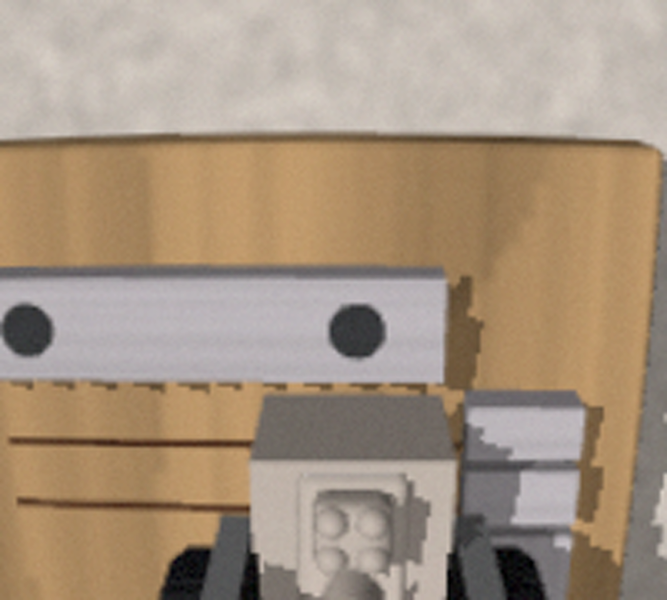

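The quadrant is still about 3 mm (x) and 5 mm (y) short and is sticking under the down-load. I relieve the vertical preload.

Call:
carry_out(deltas=[0,0,0,0,0,-0.0005,1,0,0,0,0,0,0,1])

```text
clock: 11.35
eef_pos: [542.6, 46.9, 26.3]
tool_rot: [-3.141, 0.0, 1.866]
force: [-2.2, -1.4, 5.5]
width: 26.4
gripper_force: 60.0
```

Call:
carry_out(deltas=[0,0,0,0,0,-0.0005,1,0,0,0,0,0,0,1])

```text
clock: 11.6
eef_pos: [542.5, 47.2, 26.4]
tool_rot: [-3.141, -0.0, 1.866]
force: [-1.4, -1.0, -0.6]
width: 26.9
gripper_force: 59.3
```

Call:
carry_out(deltas=[0,0,0,0.001,0,0,1,0,0,0,0.001,0,0,1,0,0,0,0.001,0,0,1,0,0,0,0,0,0,1])

```text
clock: 12.1
eef_pos: [541.6, 50.2, 26.7]
tool_rot: [-3.141, -0.0, 1.867]
force: [-1.9, -0.7, -0.8]
width: 26.6
gripper_force: 59.2
```

Call:
carry_out(deltas=[0,0,0,0.0005,0,0,1,0,0,0,0,0,0,1])

```text
clock: 12.35
eef_pos: [541.6, 50.3, 26.7]
tool_rot: [-3.141, 0.0, 1.866]
force: [-0.5, -1.4, -2.0]
width: 26.4
gripper_force: 59.2
```

Call:
carry_out(deltas=[0,0,0,0.0005,0,0,1,0,0,0,0,0,0,1])

```text
clock: 12.6
eef_pos: [541.6, 50.3, 26.7]
tool_rot: [-3.141, 0.001, 1.866]
force: [-1.0, -3.6, -0.7]
width: 26.7
gripper_force: 59.2
```

Call:
carry_out(deltas=[0,0,0,0.0005,0,0,1,0,0,0,0,0,0,1])

```text
clock: 12.85
eef_pos: [541.6, 50.4, 26.7]
tool_rot: [-3.141, 0.001, 1.866]
force: [-0.4, -5.8, -1.1]
width: 26.5
gripper_force: 59.2
```

Call:
carry_out(deltas=[0,0,0,0,0,0.0005,1,0,0,0,0,0,0,1])

```text
clock: 13.1
eef_pos: [541.6, 50.3, 26.5]
tool_rot: [-3.141, 0.001, 1.865]
force: [-1.1, -5.1, 0.2]
width: 26.6
gripper_force: 59.6
```

Call:
carry_out(deltas=[0,0,0,0.0003,0.0007,0,1,0,0,0,0,0,0,1])

```text
clock: 13.35
eef_pos: [541.6, 50.4, 26.5]
tool_rot: [-3.14, 0.002, 1.865]
force: [-2.1, -5.1, 2.0]
width: 26.7
gripper_force: 59.8
```

Call:
carry_out(deltas=[0,0,0,0.0003,0.0007,0,1,0,0,0,0,0,0,1])

```text
clock: 13.6
eef_pos: [541.6, 50.4, 26.5]
tool_rot: [-3.139, 0.002, 1.865]
force: [-2.6, -6.2, 3.8]
width: 26.2
gripper_force: 59.9
```

Call:
carry_out(deltas=[0,0,0,0,0,0.0004,1,0,0,0,0,0,0,1])

```text
clock: 13.85
eef_pos: [541.7, 50.4, 26.4]
tool_rot: [-3.139, 0.002, 1.865]
force: [-3.7, -6.2, 6.7]
width: 26.3
gripper_force: 60.2
```

Call:
carry_out(deltas=[0,0,0,0.0005,0.001,0,1,0,0,0,0,0,0,1])

```text
clock: 14.1
eef_pos: [541.7, 50.4, 26.4]
tool_rot: [-3.137, 0.003, 1.865]
force: [-4.8, -7.2, 8.4]
width: 26.5
gripper_force: 60.5
```

Call:
carry_out(deltas=[0,0,0,0.0005,0.001,0,1,0,0,0,0,0,0,1])

```text
clock: 14.35
eef_pos: [541.7, 50.4, 26.4]
tool_rot: [-3.135, 0.004, 1.864]
force: [-7.0, -8.7, 10.0]
width: 26.4
gripper_force: 60.8
```

```bash
python3 look.py w5; python3 - <<'E'
from h import *
s=ctrl.read_state();b=.29202;F=s["force"];print("board F",F[0]*np.cos(b)+F[1]*np.sin(b),-F[0]*np.sin(b)+F[1]*np.cos(b),s["tool_rot"])
E
```

```text
14.35 [541.69794138  50.4398508   26.3547254 ] [-7.00242735 -8.7270436  10.01132779] [-1.9402093   1.36798833 -0.01328391] 26.41897519130733
board F -9.196739065600305 -6.858695892928717 [-3.13517895  0.00381574  1.86417794]
```

View pics/w5.png

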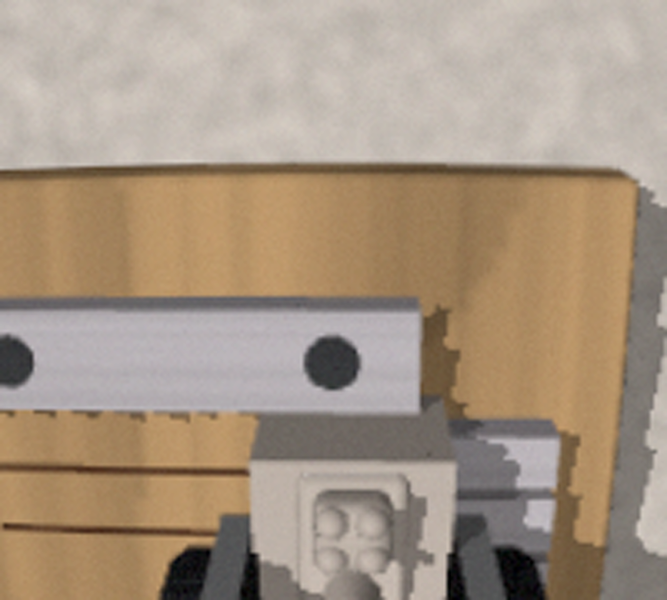

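The picture shows the heel face meeting the side fence at (250–420, 412) and the long side meeting the rear fence at (452,430). I ease the down-load a little and firm up the push.

Call:
carry_out(deltas=[0,0,0,0,0,-0.0005,1,0,0,0,0,0,0,1])

```text
clock: 14.65
eef_pos: [541.7, 50.4, 26.4]
tool_rot: [-3.135, 0.004, 1.864]
force: [-5.0, -9.6, 6.1]
width: 26.5
gripper_force: 60.1
```

Call:
carry_out(deltas=[0,0,0,0.001,0.0005,0,1,0,0,0,0,0,0,1,0,0,0,0,0,0,1,0,0,0,0,0,0,1])

```text
clock: 15.15
eef_pos: [541.7, 50.4, 26.4]
tool_rot: [-3.134, 0.005, 1.864]
force: [-6.0, -10.7, 7.6]
width: 26.3
gripper_force: 60.3
```

```bash
python3 - <<'E'
from h import *
import pickle
s=ctrl.read_state();b=.29202;F=s["force"];print("board F",F[0]*np.cos(b)+F[1]*np.sin(b),-F[0]*np.sin(b)+F[1]*np.cos(b),F[2],s["torque"],s["eef_pos"],s["tool_rot"])
c,_=pickle.load(open("w5.pkl","rb"))
f=lambda L:np.array([(220+(u+.5)/3.333-.5,90+(v+.5)/3.333-.5) for u,v in L])
P=px2w("wrist",f([(419,411),(200,410),(456,460),(251,460),(455,515)]),[24,24,42,42,42],c)
R=np.array([[np.cos(b),-np.sin(b)],[np.sin(b),np.cos(b)]])
print(((P[:,:2]-[519.614,11.913])@R).round(1))
E
```

```text
board F -8.830148665436997 -8.56859156560889 7.637658619177891 [-2.31939524  1.14307792  0.00871702] [541.68401319  50.44180215  26.41647884] [-3.13415273  0.00476339  1.86364404]
[[41.4 54.9]
 [ 7.9 54.8]
 [45.5 54.9]
 [17.6 54.7]
 [45.7 46.4]]
```

```bash
python3 -c "
from cell import ctrl
print(ctrl.finish_job())"
```

```text
the job is handed in; nothing more can be done
None
```

I handed the job in with the quadrant flat on the bed and held against both fences at about 9 N each; the last image and force readings agree it is home, but no verdict came back.

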